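Stack the keyed spice jars in the caddy

ROBOT

A 6-joint arm with a two-finger parallel gripper is mounted at the origin on the work surface. World frame = base frame: x ahead of the robot, y to its left, z up, the work surface at z = 0. Lengths are in mm, angles in rad, forces in N, time in s.
With the tool pointing down it reaches from about 275 to 1000 mm from the base axis. Payload 8.4 kg.
Tool frame: the origin (TCP) lies midway between the tips of the shut fingers; the grasp point (between the pads) lies 19 mm behind it; z points along the fingers, y is the line along which they close (so a half turn about z gives the same grasp; the last joint's range is limited). The gripper opens to 85 mm and grips with 20 to 120 N. Pads are 22 mm wide; open, the fingers measure 114 mm over their backs; the gripper's body (76 mm by 85 mm) begins 54 mm behind the grasp point. The pads swing forward as they close: fully open they stand 13 mm farther back than shut.
Start: joints at [1.279, 0.353, 1.633, -0, 1.155, -0.002], TCP at [178.599, 598.941, 231.281] pointing down, gripper open.
Joint ranges: [-2.63, 2.63], [-0.92, 2.1], [0.06, 2.66], [-1.3, 4.44], [0, 2.69], [-3.02, 3.02]. Speed limits (rad/s): [2.22, 2.22, 2.79, 3.14, 3.14, 3.14].

INTERFACE

Orientations are given as [roll, pitch, yaw] about the fixed x, y, z axes, in that order (R = Rz(yaw) Ry(pitch) Rx(roll)).
In Python, from rig import * gives the robot as it stands.
- The arm moves only by the shell command python3 -m jog 'ROWS' [FORCE]. ROWS is JSON, a list of rows, each an object of numbers: "x", "y", "z": the shift along the tool's x, y, z in cm; "spin": the turn about the tool's z in rad; "grip": the closure, from 0 (fully open) to 1 (shut). In form: [{"x": .., "y": .., "z": .., "spin": .., "grip": ..}, ...]. A call has 1 to 20 rows; each row shifts and turns the commanded pose from where the row before left it, along the tool's axes as they then stand; what a row does not reach is not made up. A row lasts 1/12 s, in which the tool goes at most 41.7 mm and 7.16 degrees, less where a joint would pass 70% of its speed; a pose out of reach is approached as far as the arm can. A call with a gripper value outside its range is refused whole. The fingers move at their own pace and stop on an object; FORCE is the grip in N (left out, the last holds). Time passes only in rows, so rows that do not move let the fingers close. It gives the time, the measured TCP pose, the force, the opening and the grip force at its end, in the units of the state.
- sense(): the state, without advancing time (a new reading comes with each control period).
- grab_frame(name): name is "scene" or "top"; returns a dict with "pixels" (420x560x3 uint8, blue, green, red), "camera_matrix" (3x3 intrinsics, pixels), "rvec" (rotation vector, rad) and "tvec" (3), from world to camera coordinates, as OpenCV has them. Camera axes: x right, y down, z forward; pixel columns grow to the right and rows downward; lengths in mm; the calibration is good to about 2 mm. A picture is of the moment at which its call begins. There is no depth.
- sign_off(): hands the job in; it is judged then, once.
The state is a dict: "clock": time; "qpos": joint angles; "qvel": joint speeds; "joint_efforts": joint torques, N m; "eef_pos": TCP position; "tcp_rot": TCP orientation; "contact_force": force on the tool from outside, world axes, zero at the start; "wrist_torque": the same for the moment, N m; "opening": opening from 0.0 (shut) to 1.0 (fully open); "grasp_force": force on a finger pad.
Only numpy, scipy, OpenCV 4.12 (cv2) and the standard library are available. Lean on these libraries where they do the work, as an engineer would, in place of code of your own. Each camera call takes 0.05 s, during which the arm holds its last target. There are 200 camera calls.

TASK

Stack the four glass jars into one tower on the caddy, one at a time and in order of size: the largest on the caddy's key first, then the next smaller on its lid, and so on up to the smallest on top. Turn each jar so that its flat side faces the same way as the flat of the key below, and let it go fully home over that key. Keep the jars upright, and leave the cup, the dish and the spoon rest where they are.

Things in the scene. Friction and masses are not known exactly. Their poses are not given: they have to be found in the camera images.
- caddy: Square grey plastic caddy base, 120 x 120 mm, fixed. Floor top 8 mm above the shelf; rim, ears and folded-down wire handle (bar beyond the +x rim) all below 22 mm. In the middle of the floor a black D-shaped key: radius 11 mm, flat 3 mm from its axis facing +x, 10 mm tall, its top 4 mm tapered in by 3 mm. Origin: centre of the underside, on the key's axis; z up.
- jar_xl: The largest of 4 amber glass jars: 64 mm diameter, one flat side 24 mm from the axis, 54 mm high to the top of its steel lid, which bears a key like the caddy's. Underside: D recess 12 mm deep, 1.7 mm play all round, enters a key if turned alike within 0.15 rad; it then rests on the floor or lid round the key. Side, key and recess flats face +x. Origin: centre of underside, z up.
- jar_l: The second largest of 4 amber glass jars: 56 mm diameter, one flat side 21 mm from the axis, 48 mm high to the top of its steel lid, which bears a key like the caddy's. Underside: D recess 12 mm deep, 1.7 mm play all round, enters a key if turned alike within 0.15 rad; it then rests on the floor or lid round the key. Side, key and recess flats face +x. Origin: centre of underside, z up.
- jar_m: The second smallest of 4 amber glass jars: 48 mm diameter, one flat side 18 mm from the axis, 42 mm high to the top of its steel lid, which bears a key like the caddy's. Underside: D recess 12 mm deep, 1.7 mm play all round, enters a key if turned alike within 0.15 rad; it then rests on the floor or lid round the key. Side, key and recess flats face +x. Origin: centre of underside, z up.
- jar_s: The smallest of 4 amber glass jars: 40 mm diameter, one flat side 15 mm from the axis, 36 mm high to the top of its steel lid, which bears a key like the caddy's. Underside: D recess 12 mm deep, 1.7 mm play all round, enters a key if turned alike within 0.15 rad; it then rests on the floor or lid round the key. Side, key and recess flats face +x. Origin: centre of underside, z up.
- cup: Stainless steel cup, 68 mm across the rim, 80 mm high, a bystander. Origin: centre of the underside.
- dish: Blue ceramic dish, 120 mm across, 30 mm high, a bystander. Origin: centre of the underside.
- spoon_rest: Wooden spoon rest, 190 (x) x 80 (y) x 16 mm, a bystander. Origin: centre of the underside.
There are look-alikes about, which are no part of the job. What is shaped like the jar_m but green, purple or red is not meant.

How it is judged:
By the outcome, as a careful person would: the job done as asked, in the order asked, and still so for the second after the job is handed in, with the robot touching nothing.
It also fails if it takes over 115 s, if anything falls off the work surface, if the arm or the gripper's body presses on something with over 40 N, if the wrist force passes 120 N, or if a joint passes its speed limit or range.

## Working session

There is one attempt and no reset: what is moved stays moved. The work goes in short steps, Python scripts to look and compute and a shell command to move; the robot and the scene stay as the last step left them, time stands still between calls to the robot, and variables do not carry over. Pictures are saved under pics/ and viewed, at most 14 in all, crops included, and the job is handed in when it is done.

```bash
ls; mkdir -p pics
python3 - <<'E'
from rig import *
import cv2,numpy as np
for n in("scene","top"):
    f=grab_frame(n);cv2.imwrite(f"pics/{n}0.png",f["pixels"])
    R=cv2.Rodrigues(np.array(f["rvec"],float))[0];print(n,f["camera_matrix"],R.round(3),(-R.T@np.array(f["tvec"]).ravel()).round(1))
print(sense())
E
```

```text
pics
scene [[392.54019162   0.         275.30771083]
 [  0.         392.54019162 206.91989611]
 [  0.           0.           1.        ]] [[-0.641  0.767  0.001]
 [ 0.633  0.53  -0.565]
 [-0.434 -0.362 -0.825]] [902.5 293.9 757.1]
top [[393.78375982   0.         281.6097293 ]
 [  0.         393.78375982 211.6336293 ]
 [  0.           0.           1.        ]] [[-0.002 -0.999  0.032]
 [-0.988 -0.003 -0.154]
 [ 0.154 -0.032 -0.988]] [384.    8.4 897.3]
{'clock': 0.1, 'qpos': array([ 1.27863590e+00,  3.53606086e-01,  1.63403080e+00, -9.74285865e-06,
        1.15520770e+00, -2.45154411e-03]), 'qvel': array([-0.00094169, -0.00306154, -0.00057513,  0.00101162, -0.00055605,
       -0.00107174]), 'joint_efforts': array([-1.02531532e-03, -6.06354618e+01, -3.42820394e+01, -9.54912889e-05,
        3.83222228e-03, -2.90158459e-05]), 'eef_pos': array([178.46018229, 598.54736835, 230.63216299]), 'tcp_rot': array([-3.14034070e+00,  5.83940398e-06,  2.85188771e+00]), 'contact_force': array([ 0.11848778,  0.24206329, -0.08090067]), 'wrist_torque': array([-0.04166668,  0.04389023,  0.04779356]), 'grasp_force': 0.0, 'opening': 1.0014638423995228}
```

View pics/top0.png

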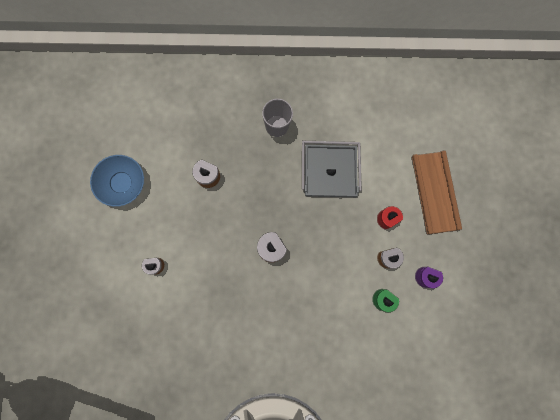

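View pics/scene0.png

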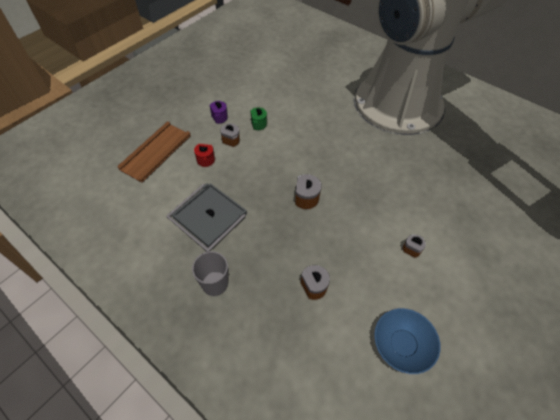

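The top view shows the caddy at (331,170), jar_xl (271,247), jar_l (206,173), jar_m (392,259) and jar_s (152,266). The decoys are red (391,217), purple (431,277) and green (388,300). In the scene view, xl is at (307,190), l (316,280), m (231,133), s (414,244) and the caddy (209,214).

Run:
```python
import cv2,numpy as np
P={"top":[(331,170),(271,247),(206,173),(392,259),(152,266)],"scene":[(209,214),(307,190),(316,280),(231,133),(414,244)]}
for n,L in P.items():
    im=cv2.imread(f"pics/{n}0.png");T=[]
    for i,(u,v) in enumerate(L):
        h=22;c=im[v-h:v+h,u-h:u+h];c=cv2.resize(c,(264,264),interpolation=cv2.INTER_CUBIC)
        for k in range(0,44,5): # ticks every 5 px
            cv2.line(c,(k*6+3,0),(k*6+3,6),(0,255,255),1);cv2.line(c,(0,k*6+3),(6,k*6+3),(0,255,255),1)
        T.append(c)
    T.append(np.zeros_like(c))
    cv2.imwrite(f"pics/{n}c.png",np.vstack([np.hstack(T[:3]),np.hstack(T[3:])]))
```

```text
(no output)
```

View pics/topc.png

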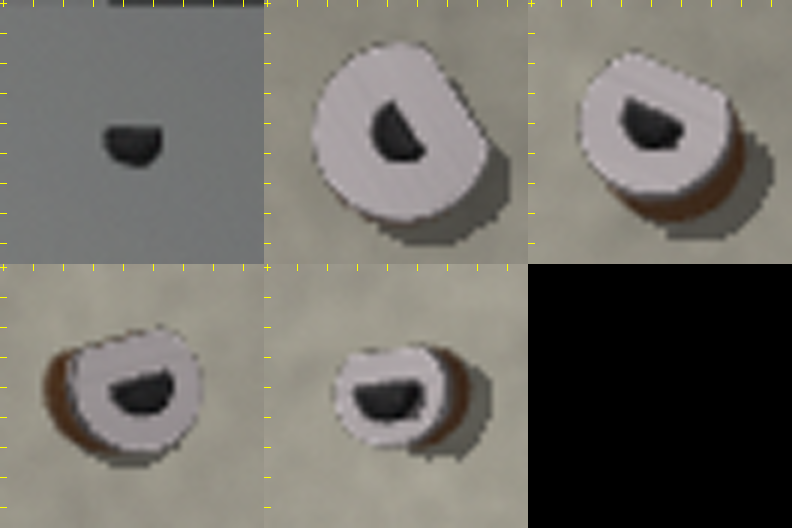

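View pics/scenec.png

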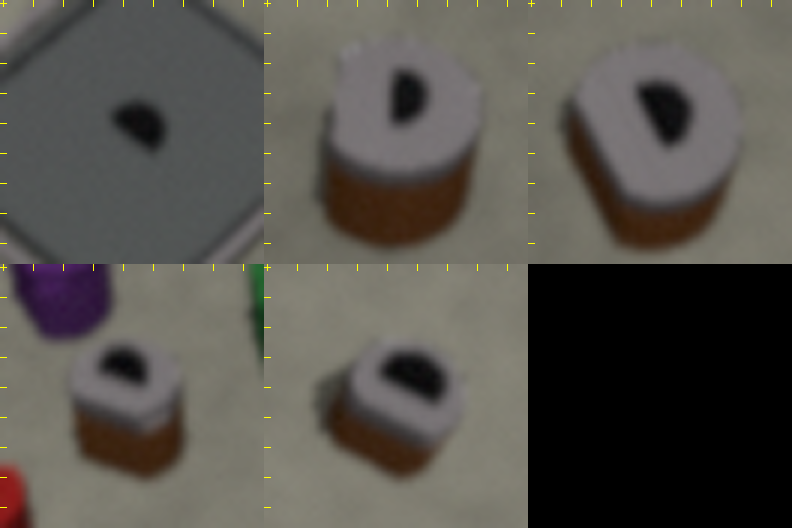

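The crops show each lid's flat and its key. In the top view the caddy flat faces image-up (+x), xl faces upper right, l upper right, and m and s face nearly up. I'll fit the D-keys in both views together.

```bash
cat > fit.py <<'E'
import cv2,numpy as np
from scipy.optimize import minimize
from rig import *
def D(r,f,z):
    a0=np.arccos(f/r);a=np.linspace(a0,2*np.pi-a0,40)
    return np.c_[r*np.cos(a),r*np.sin(a),np.full(40,z)]
KEY=np.vstack([D(11,3,0),D(11,3,6),D(8,0,10)])  # z rel. to the face round the key
def proj(f,P): return cv2.projectPoints(P.astype(float),np.array(f["rvec"],float),np.array(f["tvec"],float),np.array(f["camera_matrix"],float),None)[0][:,0]
def place(p,P):
    c,s=np.cos(p[3]),np.sin(p[3]);return P@np.array([[c,s,0],[-s,c,0],[0,0,1]])+p[:3]
def darkpatch(f,u,v,h=9):
    g=f["pixels"].max(2).astype(float)[v-h:v+h+1,u-h:u+h+1]
    bg=np.percentile(g,70);return np.clip((bg-g)/(bg-g.min()),0,1)
def render(f,p,u,v,h=9,S=8):
    q=cv2.convexHull(proj(f,place(p,KEY)).astype(np.float32))[:,0]
    q=(q-[u-h-.5,v-h-.5])*S-.5
    m=np.zeros(((2*h+1)*S,)*2,np.uint8);cv2.fillPoly(m,[np.round(q*16).astype(np.int32)],255,shift=4)
    m=cv2.GaussianBlur(m,(0,0),S*.5)
    return cv2.resize(m,(2*h+1,)*2,interpolation=cv2.INTER_AREA)/255.
def fit(views,p0,fixz=None):
    """views: list of (frame,u,v)"""
    W=[(f,u,v,np.where((w:=darkpatch(f,u,v))>.35,w,0)) for f,u,v in views]
    def cost(p):
        p=np.array(p)
        if fixz is not None:p[2]=fixz
        return sum(((render(f,p,u,v)-w)**2).sum() for f,u,v,w in W)
    best=None
    for dy in(-.4,0,.4):
        s=np.array(p0,float);s[3]+=dy
        r=minimize(cost,s,method="Nelder-Mead",options=dict(initial_simplex=np.vstack([s]+[s+d for d in np.diag([8,8,10,.3])]),maxiter=500))
        if best is None or r.fun<best.fun:best=r
    return best.x,best.fun
def tri(fs,uvs):
    A=[];b=[]
    for f,(u,v) in zip(fs,uvs):
        R=cv2.Rodrigues(np.array(f["rvec"],float))[0];K=f["camera_matrix"];M=K@np.c_[R,np.array(f["tvec"]).ravel()]
        A+=[u*M[2]-M[0],v*M[2]-M[1]]
    A=np.array(A);return np.linalg.lstsq(A[:,:3],-A[:,3],rcond=None)[0]
E
cat > m1.py <<'E'
from fit import *
t,s=grab_frame("top"),grab_frame("scene")
L={"caddy":((331,172),(210,213),0),"xl":((271,248),(308,184),-.6),"l":((204,171),(316,276),-.4),"m":((393,259),(229,127),.2),"s":((150,266),(416,241),0)}
for n,(a,b,y) in L.items():
    X=tri([t,s],[a,b]);p,c=fit([(t,*a),(s,*b)],[*(X-[0,0,8]),y])
    print(n,X.round(0),p.round(2),round(c,2),"r",round(np.hypot(p[0],p[1])))
E
python3 m1.py
python3 - <<'E'
import cv2
im=cv2.imread("pics/top0.png");cv2.imwrite("pics/cad.png",cv2.resize(im[135:205,295:367],None,fx=8,fy=8,interpolation=cv2.INTER_CUBIC))
E
```

```text
caddy [ 617. -136.    9.] [ 619.71 -135.59    8.56    0.  ] 9.35 r 634
xl [437.   3.  55.] [439.88   2.27  54.25  -0.95] 7.97 r 440
l [606. 151.  53.] [ 6.0678e+02  1.4994e+02  4.7120e+01 -4.6000e-01] 9.6 r 625
m [ 415. -262.   48.] [ 4.1829e+02 -2.6122e+02  4.3410e+01  2.2000e-01] 31.78 r 493
s [400. 262.  37.] [4.0155e+02 2.6135e+02 3.5420e+01 1.0000e-01] 30.62 r 479
```

View pics/cad.png

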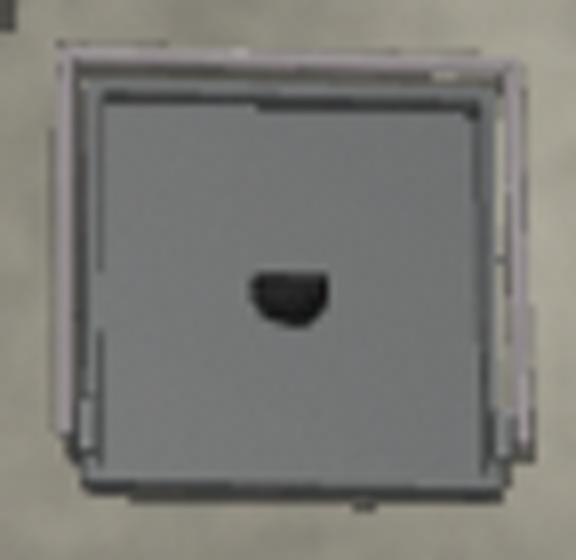

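The fitted heights (8.6, 54, 47, 43, 35 mm) agree with the text, and the caddy's yaw is about -0.01. The cropped key sits at (290,298) with its flat facing up. Now I'll move toward xl.

```bash
cat > go.py <<'E'
import sys,numpy as np
from rig import *
x,y,z,w=map(float,sys.argv[1:5]);s=sense();p=s["eef_pos"];a=s["tcp_rot"][2]
d=np.array([x,y,z])-p
print("clk %.1f"%s["clock"],"tcp",p.round(1),"yaw %.3f"%a,"roll/pitch",s["tcp_rot"][:2].round(3),"open %.3f"%s["opening"],"F",s["contact_force"].round(1),"g %.0f"%s["grasp_force"])
print("shift cm x %.2f y %.2f z %.2f  dist %.1f spin %.3f"%((d[0]*np.cos(a)+d[1]*np.sin(a))/10,(d[0]*np.sin(a)-d[1]*np.cos(a))/10,-d[2]/10,np.linalg.norm(d)/10,(a-w+np.pi)%(2*np.pi)-np.pi))
E
python3 -m jog '[{"x":-2.1,"y":-2.48},{"x":-2.1,"y":-2.48},{"x":-2.1,"y":-2.48},{"x":-2.1,"y":-2.48},{"x":-2.1,"y":-2.48},{"x":-2.1,"y":-2.48},{"x":-2.1,"y":-2.48},{"x":-2.1,"y":-2.48},{"x":-2.1,"y":-2.48},{"x":-2.1,"y":-2.48},{"x":-2.1,"y":-2.48},{"x":-2.1,"y":-2.48},{"x":-2.1,"y":-2.48},{"x":-2.1,"y":-2.48},{"x":-2.1,"y":-2.48},{"x":-2.1,"y":-2.48},{"x":-2.1,"y":-2.48},{"x":-2.1,"y":-2.48},{"x":-2.1,"y":-2.48},{"x":-2.1,"y":-2.48}]'
python3 -m jog '[{"spin":0.11,"z":1.5},{"spin":0.11,"z":1.5},{"spin":0.11,"z":1.5},{"spin":0.11,"z":1.5},{"spin":0.11,"z":1.5},{"spin":0.11,"z":1.5},{}]'
python3 go.py 440 2 13 2.19
```

```text
clk 0.2 tcp [178.5 598.7 230.8] yaw 2.852 roll/pitch [-3.141  0.   ] open 1.000 F [ 0.3 -0.7 -0.2] g 0
shift cm x -42.11 y -49.71 z 21.78  dist 68.7 spin 0.662schema error: expected keys x, y, z, spin, grip
schema error: expected keys x, y, z, spin, grip
```

```bash
python3 -m jog '[{"x":-2.1,"y":-2.48,"z":0,"spin":0,"grip":0},{"x":-2.1,"y":-2.48,"z":0,"spin":0,"grip":0},{"x":-2.1,"y":-2.48,"z":0,"spin":0,"grip":0},{"x":-2.1,"y":-2.48,"z":0,"spin":0,"grip":0},{"x":-2.1,"y":-2.48,"z":0,"spin":0,"grip":0},{"x":-2.1,"y":-2.48,"z":0,"spin":0,"grip":0},{"x":-2.1,"y":-2.48,"z":0,"spin":0,"grip":0},{"x":-2.1,"y":-2.48,"z":0,"spin":0,"grip":0},{"x":-2.1,"y":-2.48,"z":0,"spin":0,"grip":0},{"x":-2.1,"y":-2.48,"z":0,"spin":0,"grip":0},{"x":-2.1,"y":-2.48,"z":0,"spin":0,"grip":0},{"x":-2.1,"y":-2.48,"z":0,"spin":0,"grip":0},{"x":-2.1,"y":-2.48,"z":0,"spin":0,"grip":0},{"x":-2.1,"y":-2.48,"z":0,"spin":0,"grip":0},{"x":-2.1,"y":-2.48,"z":0,"spin":0,"grip":0},{"x":-2.1,"y":-2.48,"z":0,"spin":0,"grip":0},{"x":-2.1,"y":-2.48,"z":0,"spin":0,"grip":0},{"x":-2.1,"y":-2.48,"z":0,"spin":0,"grip":0},{"x":-2.1,"y":-2.48,"z":0,"spin":0,"grip":0},{"x":-2.1,"y":-2.48,"z":0,"spin":0,"grip":0}]'
python3 -m jog '[{"x":0,"y":0,"z":1.5,"spin":0.11,"grip":0},{"x":0,"y":0,"z":1.5,"spin":0.11,"grip":0},{"x":0,"y":0,"z":1.5,"spin":0.11,"grip":0},{"x":0,"y":0,"z":1.5,"spin":0.11,"grip":0},{"x":0,"y":0,"z":1.5,"spin":0.11,"grip":0},{"x":0,"y":0,"z":1.5,"spin":0.11,"grip":0},{"x":0,"y":0,"z":0,"spin":0,"grip":0}]'
python3 go.py 440 2 13 2.19
```

```text
clock: 1.87
eef_pos: [439.6, 1.9, 231.4]
tcp_rot: [3.141, 0.0, 2.852]
contact_force: [0.8, 0.8, -1.4]
opening: 1.001
grasp_force: 0.0
clock: 2.45
eef_pos: [437.5, 3.5, 139.0]
tcp_rot: [-3.138, -0.002, 2.187]
contact_force: [-0.8, -0.2, 0.1]
opening: 1.001
grasp_force: 0.0
clk 2.5 tcp [437.5   3.5 139. ] yaw 2.187 roll/pitch [-3.138e+00 -2.000e-03] open 1.001 F [-0.8 -0.2  0.1] g 0
shift cm x -0.27 y 0.11 z 12.60  dist 12.6 spin -0.003
```

```bash
python3 -m jog '[{"x":-0.27,"y":0.11,"z":3,"spin":0,"grip":0},{"x":0,"y":0,"z":3,"spin":0,"grip":0},{"x":0,"y":0,"z":3.2,"spin":0,"grip":0},{"x":0,"y":0,"z":3.2,"spin":0,"grip":0},{"x":0,"y":0,"z":0,"spin":0,"grip":0},{"x":0,"y":0,"z":0,"spin":0,"grip":1},{"x":0,"y":0,"z":0,"spin":0,"grip":1},{"x":0,"y":0,"z":0,"spin":0,"grip":1},{"x":0,"y":0,"z":0,"spin":0,"grip":1},{"x":0,"y":0,"z":0,"spin":0,"grip":1},{"x":0,"y":0,"z":0,"spin":0,"grip":1}]' 20
python3 go.py 440 2 13 2.19
```

```text
clock: 3.37
eef_pos: [443.2, 2.0, 18.9]
tcp_rot: [3.139, 0.002, 2.192]
contact_force: [-0.9, 0.7, 11.4]
opening: 0.74
grasp_force: 23.7
clk 3.4 tcp [443.2   2.   18.9] yaw 2.192 roll/pitch [3.139e+00 2.000e-03] open 0.740 F [-0.9  0.7 11.4] g 24
shift cm x 0.19 y -0.26 z 0.59  dist 0.7 spin 0.002
```

```bash
python3 -m jog '[{"x":0,"y":0,"z":0,"spin":0,"grip":1},{"x":0,"y":0,"z":0,"spin":0,"grip":1}]' 20
python3 -m jog '[{"x":0,"y":0,"z":0,"spin":0,"grip":0},{"x":0,"y":0,"z":0,"spin":0,"grip":0},{"x":0,"y":0,"z":0,"spin":0,"grip":0},{"x":0,"y":0,"z":0,"spin":0,"grip":0}]' 20
python3 go.py 440 2 13 0.62
```

```text
clock: 3.53
eef_pos: [443.3, 2.0, 18.9]
tcp_rot: [3.139, 0.002, 2.192]
contact_force: [-0.3, 0.0, 10.8]
opening: 0.743
grasp_force: 23.7
clock: 3.87
eef_pos: [441.9, 2.1, 17.5]
tcp_rot: [3.141, 0.0, 2.192]
contact_force: [-0.3, -0.0, 0.0]
opening: 1.0
grasp_force: 0.0
clk 3.9 tcp [441.9   2.1  17.5] yaw 2.192 roll/pitch [3.141 0.   ] open 1.000 F [-0.3 -0.   0. ] g 0
shift cm x 0.11 y -0.16 z 0.45  dist 0.5 spin 1.572
```

```bash
python3 -m jog '[{"x":0,"y":0,"z":0,"spin":0.121,"grip":0},{"x":0,"y":0,"z":0,"spin":0.121,"grip":0},{"x":0,"y":0,"z":0,"spin":0.121,"grip":0},{"x":0,"y":0,"z":0,"spin":0.121,"grip":0},{"x":0,"y":0,"z":0,"spin":0.121,"grip":0},{"x":0,"y":0,"z":0,"spin":0.121,"grip":0},{"x":0,"y":0,"z":0,"spin":0.121,"grip":0},{"x":0,"y":0,"z":0,"spin":0.121,"grip":0},{"x":0,"y":0,"z":0,"spin":0.121,"grip":0},{"x":0,"y":0,"z":0,"spin":0.121,"grip":0},{"x":0,"y":0,"z":0,"spin":0.121,"grip":0},{"x":0,"y":0,"z":0,"spin":0.121,"grip":0},{"x":0,"y":0,"z":0,"spin":0.121,"grip":0},{"x":0,"y":0,"z":0,"spin":0,"grip":0}]' 20
python3 go.py 443.3 2 15 0.62
```

```text
clock: 5.03
eef_pos: [441.8, 2.0, 17.2]
tcp_rot: [-3.141, 0.0, 0.613]
contact_force: [0.4, -1.3, -0.8]
opening: 1.002
grasp_force: 0.0
clk 5.0 tcp [441.8   2.   17.2] yaw 0.613 roll/pitch [-3.141  0.   ] open 1.002 F [ 0.4 -1.3 -0.8] g 0
shift cm x 0.12 y 0.09 z 0.22  dist 0.3 spin -0.007
```

```bash
python3 -m jog '[{"x":0.12,"y":-0.3,"z":0.2,"spin":0,"grip":0},{"x":0,"y":0,"z":0,"spin":0,"grip":1},{"x":0,"y":0,"z":0,"spin":0,"grip":1},{"x":0,"y":0,"z":0,"spin":0,"grip":1},{"x":0,"y":0,"z":0,"spin":0,"grip":1},{"x":0,"y":0,"z":0,"spin":0,"grip":1},{"x":0,"y":0,"z":0,"spin":0,"grip":1},{"x":0,"y":0,"z":0,"spin":0,"grip":1}]' 50
python3 go.py 443.3 2 15 0.62
python3 -m jog '[{"x":0,"y":0,"z":-1,"spin":0,"grip":1},{"x":0,"y":0,"z":-2.5,"spin":0,"grip":1},{"x":0,"y":0,"z":-2.5,"spin":0,"grip":1},{"x":0,"y":0,"z":-1,"spin":0,"grip":1},{"x":0,"y":0,"z":0,"spin":0,"grip":1}]' 50
python3 go.py 620 -136 90 1.56
python3 - <<'E'
from rig import *
import cv2,numpy as np
a=grab_frame("scene")["pixels"][120:260,170:400]
cv2.imwrite("pics/lift1.png",cv2.resize(a,None,fx=3,fy=3,interpolation=cv2.INTER_CUBIC))
E
```

```text
clock: 5.7
eef_pos: [440.9, 5.3, 15.5]
tcp_rot: [-3.141, 0.0, 0.62]
contact_force: [-2.3, 0.9, 5.8]
opening: 0.65
grasp_force: 52.0
clk 5.7 tcp [440.9   5.3  15.5] yaw 0.620 roll/pitch [-3.141  0.   ] open 0.650 F [-2.3  0.9  5.8] g 52
shift cm x 0.00 y 0.41 z 0.05  dist 0.4 spin 0.000
clock: 6.12
eef_pos: [442.8, 5.2, 87.6]
tcp_rot: [3.139, -0.004, 0.619]
contact_force: [-0.2, 0.3, -2.2]
opening: 0.646
grasp_force: 53.8
clk 6.1 tcp [442.8   5.2  87.6] yaw 0.619 roll/pitch [ 3.139 -0.004] open 0.646 F [-0.2  0.3 -2.2] g 54
shift cm x 6.23 y 21.78 z -0.24  dist 22.7 spin -0.941
```

View pics/lift1.png

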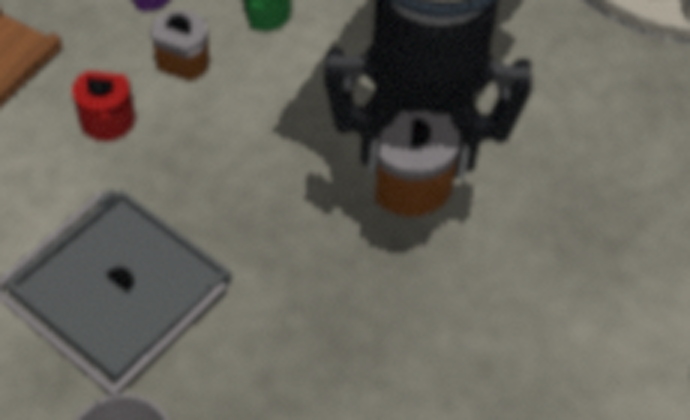

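xl is held level with its key visible at (421,132) in the crop, and the opening of 55 mm matches a flat grip. Next I'll turn it and carry it over the caddy.

```bash
python3 -m jog '[{"x":0,"y":0,"z":0,"spin":-0.118,"grip":1},{"x":0,"y":0,"z":0,"spin":-0.118,"grip":1},{"x":0,"y":0,"z":0,"spin":-0.118,"grip":1},{"x":0,"y":0,"z":0,"spin":-0.118,"grip":1},{"x":0,"y":0,"z":0,"spin":-0.118,"grip":1},{"x":0,"y":0,"z":0,"spin":-0.118,"grip":1},{"x":0,"y":0,"z":0,"spin":-0.118,"grip":1},{"x":0,"y":0,"z":0,"spin":-0.118,"grip":1},{"x":0,"y":0,"z":0,"spin":0,"grip":1}]'
python3 go.py 615.7 -135.6 60 1.56
```

```text
clock: 6.92
eef_pos: [440.1, 5.2, 83.9]
tcp_rot: [-3.139, 0.0, 1.569]
contact_force: [-0.1, -0.5, -2.0]
opening: 0.647
grasp_force: 53.7
clk 6.9 tcp [440.1   5.2  83.9] yaw 1.569 roll/pitch [-3.139  0.   ] open 0.647 F [-0.1 -0.5 -2. ] g 54
shift cm x -14.04 y 17.60 z 2.39  dist 22.6 spin 0.009
```

```bash
python3 -m jog '[{"x":-2,"y":2.51,"z":0,"spin":0.009,"grip":1},{"x":-2,"y":2.51,"z":0,"spin":0,"grip":1},{"x":-2,"y":2.51,"z":0,"spin":0,"grip":1},{"x":-2,"y":2.51,"z":0,"spin":0,"grip":1},{"x":-2,"y":2.51,"z":0,"spin":0,"grip":1},{"x":-2,"y":2.51,"z":1,"spin":0,"grip":1},{"x":-2,"y":2.51,"z":1.4,"spin":0,"grip":1},{"x":0,"y":0,"z":0,"spin":0,"grip":1},{"x":0,"y":0,"z":0,"spin":0,"grip":1}]'
python3 go.py 615.7 -135.6 40 1.56
```

```text
clock: 7.67
eef_pos: [614.0, -138.4, 58.7]
tcp_rot: [-3.139, -0.001, 1.549]
contact_force: [-1.4, 0.8, -2.0]
opening: 0.645
grasp_force: 54.0
clk 7.7 tcp [ 614.  -138.4   58.7] yaw 1.549 roll/pitch [-3.139e+00 -1.000e-03] open 0.645 F [-1.4  0.8 -2. ] g 54
shift cm x 0.28 y 0.16 z 1.87  dist 1.9 spin -0.011
```

```bash
python3 -m jog '[{"x":0.28,"y":0.16,"z":1,"spin":-0.011,"grip":1},{"x":0,"y":0,"z":0.8,"spin":0,"grip":1},{"x":0,"y":0,"z":0,"spin":0,"grip":1}]'
python3 go.py 615.7 -135.6 40 1.56
python3 -m jog '[{"x":0,"y":0,"z":0.5,"spin":0,"grip":1},{"x":0,"y":0,"z":0.5,"spin":0,"grip":1},{"x":0,"y":0,"z":0,"spin":0,"grip":1}]'
python3 go.py 615.7 -135.6 23.5 1.56
```

```text
clock: 7.92
eef_pos: [614.1, -133.5, 41.2]
tcp_rot: [-3.138, -0.001, 1.565]
contact_force: [-0.4, -0.6, -2.0]
opening: 0.646
grasp_force: 54.1
clk 7.9 tcp [ 614.1 -133.5   41.2] yaw 1.565 roll/pitch [-3.138e+00 -1.000e-03] open 0.646 F [-0.4 -0.6 -2. ] g 54
shift cm x -0.21 y 0.16 z 0.12  dist 0.3 spin 0.005
clock: 8.17
eef_pos: [615.5, -134.4, 32.5]
tcp_rot: [-3.141, -0.0, 1.565]
contact_force: [0.3, -0.7, -2.3]
opening: 0.654
grasp_force: 54.1
clk 8.2 tcp [ 615.5 -134.4   32.5] yaw 1.565 roll/pitch [-3.141 -0.   ] open 0.654 F [ 0.3 -0.7 -2.3] g 54
shift cm x -0.12 y 0.02 z 0.90  dist 0.9 spin 0.005
```

```bash
python3 -m jog '[{"x":-0.1,"y":0,"z":0.3,"spin":0,"grip":1},{"x":0,"y":0,"z":0.3,"spin":0,"grip":1},{"x":0,"y":0,"z":0,"spin":0,"grip":1},{"x":0,"y":0,"z":0.3,"spin":0,"grip":1},{"x":0,"y":0,"z":0,"spin":0,"grip":1}]'
python3 go.py 615.7 -135.6 23.5 1.56
```

```text
clock: 8.58
eef_pos: [616.0, -135.8, 23.9]
tcp_rot: [-3.141, -0.0, 1.565]
contact_force: [-0.1, 0.1, -2.1]
opening: 0.647
grasp_force: 54.1
clk 8.6 tcp [ 616.  -135.8   23.9] yaw 1.565 roll/pitch [-3.141 -0.   ] open 0.647 F [-0.1  0.1 -2.1] g 54
shift cm x 0.02 y -0.03 z 0.04  dist 0.1 spin 0.005
```

```bash
python3 -m jog '[{"x":0,"y":0,"z":0.15,"spin":0,"grip":1},{"x":0,"y":0,"z":0,"spin":0,"grip":1}]'
python3 -m jog '[{"x":0,"y":0,"z":0,"spin":0,"grip":0},{"x":0,"y":0,"z":0,"spin":0,"grip":0},{"x":0,"y":0,"z":0,"spin":0,"grip":0},{"x":0,"y":0,"z":0,"spin":0,"grip":0}]'
python3 -m jog '[{"x":0,"y":0,"z":-2,"spin":0,"grip":0},{"x":0,"y":0,"z":-3,"spin":0,"grip":0},{"x":0,"y":0,"z":-3,"spin":0,"grip":0},{"x":0,"y":0,"z":-3,"spin":0,"grip":0},{"x":0,"y":0,"z":0,"spin":0,"grip":0}]'
python3 go.py 606.8 149.9 60 1.11
```

```text
clock: 8.75
eef_pos: [616.2, -135.8, 23.6]
tcp_rot: [-3.141, -0.0, 1.565]
contact_force: [-3.1, 0.5, 6.5]
opening: 0.651
grasp_force: 54.7
clock: 9.08
eef_pos: [616.3, -135.8, 22.8]
tcp_rot: [3.141, 0.0, 1.565]
contact_force: [-0.2, -0.6, -0.0]
opening: 1.002
grasp_force: 0.0
clock: 9.5
eef_pos: [619.7, -136.6, 138.9]
tcp_rot: [3.133, 0.002, 1.565]
contact_force: [0.7, -0.6, 0.8]
opening: 1.0
grasp_force: 0.0
clk 9.5 tcp [ 619.7 -136.6  138.9] yaw 1.565 roll/pitch [3.133e+00 2.000e-03] open 1.000 F [ 0.7 -0.6  0.8] g 0
shift cm x 28.64 y -1.46 z 7.89  dist 29.7 spin 0.455
```

```bash
python3 -m jog '[{"x":3.58,"y":-0.18,"z":0,"spin":0,"grip":0},{"x":3.58,"y":-0.18,"z":0,"spin":0,"grip":0},{"x":3.58,"y":-0.18,"z":0,"spin":0,"grip":0},{"x":3.58,"y":-0.18,"z":0,"spin":0,"grip":0},{"x":3.58,"y":-0.18,"z":0,"spin":0,"grip":0},{"x":3.58,"y":-0.18,"z":0,"spin":0,"grip":0},{"x":3.58,"y":-0.18,"z":0,"spin":0,"grip":0},{"x":3.58,"y":-0.18,"z":0,"spin":0,"grip":0},{"x":0,"y":0,"z":0.5,"spin":-0.112,"grip":0},{"x":0,"y":0,"z":0.5,"spin":-0.112,"grip":0},{"x":0,"y":0,"z":0.5,"spin":-0.112,"grip":0},{"x":0,"y":0,"z":0.5,"spin":-0.112,"grip":0},{"x":0,"y":0,"z":0.5,"spin":-0.112,"grip":0},{"x":0,"y":0,"z":0.5,"spin":-0.112,"grip":0},{"x":0,"y":0,"z":0.5,"spin":-0.112,"grip":0},{"x":0,"y":0,"z":0.5,"spin":-0.112,"grip":0},{"x":0,"y":0,"z":0.5,"spin":-0.112,"grip":0},{"x":0,"y":0,"z":0.5,"spin":-0.112,"grip":0},{"x":0,"y":0,"z":0,"spin":0,"grip":0}]'
python3 go.py 606.8 149.9 10 2.68
```

```text
clock: 11.08
eef_pos: [602.7, 150.5, 81.5]
tcp_rot: [-3.14, -0.001, 2.69]
contact_force: [-0.4, 0.1, -0.2]
opening: 1.001
grasp_force: 0.0
clk 11.1 tcp [602.7 150.5  81.5] yaw 2.690 roll/pitch [-3.14e+00 -1.00e-03] open 1.001 F [-0.4  0.1 -0.2] g 0
shift cm x -0.39 y 0.12 z 7.15  dist 7.2 spin 0.010
```

```bash
python3 -m jog '[{"x":-0.39,"y":0.12,"z":1,"spin":0.01,"grip":0},{"x":0,"y":0,"z":2,"spin":0,"grip":0},{"x":0,"y":0,"z":2,"spin":0,"grip":0},{"x":0,"y":0,"z":2,"spin":0,"grip":0},{"x":0,"y":0,"z":0,"spin":0,"grip":0},{"x":0,"y":0,"z":0,"spin":0,"grip":0}]' 20
python3 go.py 606.8 149.9 10 2.68
python3 -m jog '[{"x":0,"y":0,"z":0,"spin":0,"grip":1},{"x":0,"y":0,"z":0,"spin":0,"grip":1},{"x":0,"y":0,"z":0,"spin":0,"grip":1},{"x":0,"y":0,"z":0,"spin":0,"grip":1},{"x":0,"y":0,"z":0,"spin":0,"grip":1},{"x":0,"y":0,"z":0,"spin":0,"grip":1},{"x":0,"y":0,"z":0,"spin":0,"grip":1}]' 20
python3 go.py 606.8 149.9 10 2.68
python3 -m jog '[{"x":0,"y":0,"z":0,"spin":0,"grip":0},{"x":0,"y":0,"z":0,"spin":0,"grip":0},{"x":0,"y":0,"z":0,"spin":0,"grip":0},{"x":0,"y":0,"z":0,"spin":0,"grip":0},{"x":0,"y":0,"z":0,"spin":0,"grip":0}]' 20
python3 -m jog '[{"x":0,"y":0,"z":0,"spin":0.121,"grip":0},{"x":0,"y":0,"z":0,"spin":0.121,"grip":0},{"x":0,"y":0,"z":0,"spin":0.121,"grip":0},{"x":0,"y":0,"z":0,"spin":0.121,"grip":0},{"x":0,"y":0,"z":0,"spin":0.121,"grip":0},{"x":0,"y":0,"z":0,"spin":0.121,"grip":0},{"x":0,"y":0,"z":0,"spin":0.121,"grip":0},{"x":0,"y":0,"z":0,"spin":0.121,"grip":0},{"x":0,"y":0,"z":0,"spin":0.121,"grip":0},{"x":0,"y":0,"z":0,"spin":0.121,"grip":0},{"x":0,"y":0,"z":0,"spin":0.121,"grip":0},{"x":0,"y":0,"z":0,"spin":0.121,"grip":0},{"x":0,"y":0,"z":0,"spin":0.121,"grip":0},{"x":0,"y":0,"z":0,"spin":0,"grip":0}]' 20
python3 go.py 606.8 149.9 10 1.11
```

```text
clock: 11.58
eef_pos: [606.9, 149.8, 11.7]
tcp_rot: [-3.14, -0.002, 2.672]
contact_force: [0.3, 0.1, 0.4]
opening: 1.001
grasp_force: 0.0
clk 11.6 tcp [606.9 149.8  11.7] yaw 2.672 roll/pitch [-3.14e+00 -2.00e-03] open 1.001 F [0.3 0.1 0.4] g 0
shift cm x 0.01 y 0.01 z 0.17  dist 0.2 spin -0.008
clock: 12.17
eef_pos: [608.6, 150.3, 14.3]
tcp_rot: [3.14, 0.002, 2.674]
contact_force: [-0.5, -0.1, 7.0]
opening: 0.647
grasp_force: 21.3
clk 12.2 tcp [608.6 150.3  14.3] yaw 2.674 roll/pitch [3.14e+00 2.00e-03] open 0.647 F [-0.5 -0.1  7. ] g 21
shift cm x 0.14 y -0.12 z 0.43  dist 0.5 spin -0.006
clock: 12.58
eef_pos: [607.4, 150.0, 12.7]
tcp_rot: [-3.141, -0.0, 2.675]
contact_force: [-0.2, -0.3, 0.4]
opening: 0.999
grasp_force: 0.0
clock: 13.75
eef_pos: [607.4, 150.0, 12.7]
tcp_rot: [-3.141, 0.0, 1.096]
contact_force: [0.8, 0.7, -0.3]
opening: 0.998
grasp_force: 0.0
clk 13.8 tcp [607.4 150.   12.7] yaw 1.096 roll/pitch [-3.141  0.   ] open 0.998 F [ 0.8  0.7 -0.3] g 0
shift cm x -0.04 y -0.05 z 0.27  dist 0.3 spin -0.014
```

```bash
python3 -m jog '[{"x":0.05,"y":-0.3,"z":0.2,"spin":-0.014,"grip":0},{"x":0,"y":0,"z":0,"spin":0,"grip":0},{"x":0,"y":0,"z":0,"spin":0,"grip":1},{"x":0,"y":0,"z":0,"spin":0,"grip":1},{"x":0,"y":0,"z":0,"spin":0,"grip":1},{"x":0,"y":0,"z":0,"spin":0,"grip":1},{"x":0,"y":0,"z":0,"spin":0,"grip":1},{"x":0,"y":0,"z":0,"spin":0,"grip":1},{"x":0,"y":0,"z":0,"spin":0,"grip":1},{"x":0,"y":0,"z":0,"spin":0,"grip":1}]' 50
python3 go.py 608.6 150.3 10 1.56
python3 -m jog '[{"x":0,"y":0,"z":-1,"spin":0,"grip":1},{"x":0,"y":0,"z":-3,"spin":0,"grip":1},{"x":0,"y":0,"z":-3.5,"spin":0,"grip":1},{"x":0,"y":0,"z":-3.5,"spin":-0.09,"grip":1},{"x":0,"y":0,"z":-2,"spin":-0.09,"grip":1},{"x":0,"y":0,"z":0,"spin":-0.09,"grip":1},{"x":0,"y":0,"z":0,"spin":-0.09,"grip":1},{"x":0,"y":0,"z":0,"spin":-0.09,"grip":1},{"x":0,"y":0,"z":0,"spin":0,"grip":1}]' 50
python3 go.py 616.7 -135.8 100 1.565
```

```text
clock: 14.58
eef_pos: [605.3, 151.9, 11.0]
tcp_rot: [3.141, -0.0, 1.116]
contact_force: [-0.2, -0.6, 4.6]
opening: 0.561
grasp_force: 52.3
clk 14.6 tcp [605.3 151.9  11. ] yaw 1.116 roll/pitch [ 3.141 -0.   ] open 0.561 F [-0.2 -0.6  4.6] g 52
shift cm x -0.00 y 0.36 z 0.10  dist 0.4 spin -0.444
clock: 15.33
eef_pos: [604.6, 151.8, 141.2]
tcp_rot: [-3.141, 0.0, 1.57]
contact_force: [-0.3, -0.1, -2.2]
opening: 0.562
grasp_force: 52.1
clk 15.3 tcp [604.6 151.8 141.2] yaw 1.570 roll/pitch [-3.141  0.   ] open 0.562 F [-0.3 -0.1 -2.2] g 52
shift cm x -28.76 y 1.24 z 4.12  dist 29.1 spin 0.005
```

```bash
python3 -m jog '[{"x":-3.6,"y":0.155,"z":0,"spin":0,"grip":1},{"x":-3.6,"y":0.155,"z":0,"spin":0,"grip":1},{"x":-3.6,"y":0.155,"z":0,"spin":0,"grip":1},{"x":-3.6,"y":0.155,"z":0,"spin":0,"grip":1},{"x":-3.6,"y":0.155,"z":0,"spin":0,"grip":1},{"x":-3.6,"y":0.155,"z":0,"spin":0,"grip":1},{"x":-3.6,"y":0.155,"z":0,"spin":0,"grip":1},{"x":-3.6,"y":0.155,"z":0,"spin":0,"grip":1},{"x":0,"y":0,"z":2,"spin":0,"grip":1},{"x":0,"y":0,"z":2,"spin":0,"grip":1},{"x":0,"y":0,"z":0,"spin":0,"grip":1},{"x":0,"y":0,"z":0,"spin":0,"grip":1}]'
python3 go.py 616.7 -135.8 90 1.565
```

```text
clock: 16.33
eef_pos: [614.8, -136.0, 99.9]
tcp_rot: [-3.138, -0.001, 1.564]
contact_force: [-0.2, -0.3, -1.6]
opening: 0.564
grasp_force: 52.1
clk 16.3 tcp [ 614.8 -136.    99.9] yaw 1.564 roll/pitch [-3.138e+00 -1.000e-03] open 0.564 F [-0.2 -0.3 -1.6] g 52
shift cm x 0.02 y 0.19 z 0.99  dist 1.0 spin -0.001
```

```bash
python3 -m jog '[{"x":0.02,"y":0.19,"z":1,"spin":0,"grip":1},{"x":0,"y":0,"z":0,"spin":0,"grip":1},{"x":0,"y":0,"z":0,"spin":0,"grip":1}]'
python3 go.py 616.7 -135.8 81 1.565
```

```text
clock: 16.58
eef_pos: [618.2, -135.5, 91.0]
tcp_rot: [3.141, 0.0, 1.566]
contact_force: [-0.0, 0.0, -1.8]
opening: 0.562
grasp_force: 52.2
clk 16.6 tcp [ 618.2 -135.5   91. ] yaw 1.566 roll/pitch [3.141 0.   ] open 0.562 F [-0.   0.  -1.8] g 52
shift cm x -0.03 y -0.15 z 1.00  dist 1.0 spin 0.001
```

```bash
python3 -m jog '[{"x":-0.03,"y":-0.15,"z":0.5,"spin":0,"grip":1},{"x":0,"y":0,"z":0.5,"spin":0,"grip":1},{"x":0,"y":0,"z":0,"spin":0,"grip":1},{"x":0,"y":0,"z":0,"spin":0,"grip":1}]'
python3 go.py 616.7 -135.8 73 1.565
python3 -m jog '[{"x":0,"y":0,"z":0.3,"spin":0,"grip":1},{"x":0,"y":0,"z":0.3,"spin":0,"grip":1},{"x":0,"y":0,"z":0,"spin":0,"grip":1},{"x":0,"y":0,"z":0,"spin":0,"grip":1}]'
python3 go.py 616.7 -135.8 73 1.565
```

```text
clock: 16.92
eef_pos: [616.1, -136.2, 80.5]
tcp_rot: [-3.141, -0.0, 1.566]
contact_force: [0.3, -0.9, -1.5]
opening: 0.566
grasp_force: 52.2
clk 16.9 tcp [ 616.1 -136.2   80.5] yaw 1.566 roll/pitch [-3.141 -0.   ] open 0.566 F [ 0.3 -0.9 -1.5] g 52
shift cm x 0.04 y 0.06 z 0.75  dist 0.8 spin 0.001
clock: 17.25
eef_pos: [616.3, -136.3, 74.5]
tcp_rot: [-3.141, -0.0, 1.566]
contact_force: [-0.2, 0.4, -1.5]
opening: 0.566
grasp_force: 52.2
clk 17.2 tcp [ 616.3 -136.3   74.5] yaw 1.566 roll/pitch [-3.141 -0.   ] open 0.566 F [-0.2  0.4 -1.5] g 52
shift cm x 0.05 y 0.04 z 0.15  dist 0.2 spin 0.001
```

```bash
python3 -m jog '[{"x":0,"y":0,"z":0.25,"spin":0,"grip":1},{"x":0,"y":0,"z":0,"spin":0,"grip":1}]'
python3 -m jog '[{"x":0,"y":0,"z":0,"spin":0,"grip":0},{"x":0,"y":0,"z":0,"spin":0,"grip":0},{"x":0,"y":0,"z":0,"spin":0,"grip":0},{"x":0,"y":0,"z":0,"spin":0,"grip":0},{"x":0,"y":0,"z":-1,"spin":0,"grip":0},{"x":0,"y":0,"z":-2.5,"spin":0,"grip":0},{"x":0,"y":0,"z":-3,"spin":0,"grip":0},{"x":0,"y":0,"z":-3,"spin":0,"grip":0},{"x":0,"y":0,"z":0,"spin":0,"grip":0}]'
python3 go.py 418.3 -261.2 75 0.22
python3 - <<'E'
from rig import *
import cv2,numpy as np
a=grab_frame("scene")["pixels"][120:260,150:290]
b=grab_frame("top")["pixels"][110:250,270:410]
cv2.imwrite("pics/after_l.png",cv2.resize(np.hstack([a,b]),None,fx=2.8,fy=2.8,interpolation=cv2.INTER_CUBIC))
E
```

```text
clock: 17.42
eef_pos: [616.8, -136.4, 73.1]
tcp_rot: [3.141, 0.0, 1.566]
contact_force: [-1.7, 0.5, 5.9]
opening: 0.563
grasp_force: 52.8
clock: 18.17
eef_pos: [619.9, -137.1, 174.2]
tcp_rot: [3.133, 0.002, 1.566]
contact_force: [1.4, -0.5, 0.5]
opening: 0.997
grasp_force: 0.0
clk 18.2 tcp [ 619.9 -137.1  174.2] yaw 1.566 roll/pitch [3.133e+00 2.000e-03] open 0.997 F [ 1.4 -0.5  0.5] g 0
shift cm x -12.52 y -20.09 z 9.92  dist 25.7 spin 1.346
```

View pics/after_l.png

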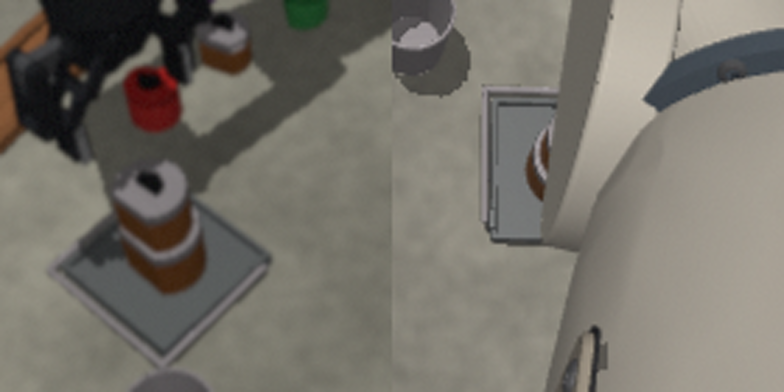

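The picture shows xl and l stacked upright and flush, with the top key at (150,180). Jar m is next.

```bash
python3 -m jog '[{"x":-1.79,"y":-2.87,"z":0,"spin":0,"grip":0},{"x":-1.79,"y":-2.87,"z":0,"spin":0,"grip":0},{"x":-1.79,"y":-2.87,"z":0,"spin":0,"grip":0},{"x":-1.79,"y":-2.87,"z":0,"spin":0,"grip":0.28},{"x":-1.79,"y":-2.87,"z":0,"spin":0,"grip":0.28},{"x":-1.79,"y":-2.87,"z":0,"spin":0,"grip":0.28},{"x":-1.79,"y":-2.87,"z":0,"spin":0,"grip":0.28},{"x":0,"y":0,"z":0.7,"spin":0.112,"grip":0.28},{"x":0,"y":0,"z":0.7,"spin":0.112,"grip":0.28},{"x":0,"y":0,"z":0.7,"spin":0.112,"grip":0.28},{"x":0,"y":0,"z":0.7,"spin":0.112,"grip":0.28},{"x":0,"y":0,"z":0.7,"spin":0.112,"grip":0.28},{"x":0,"y":0,"z":0.7,"spin":0.112,"grip":0.28},{"x":0,"y":0,"z":0.7,"spin":0.112,"grip":0.28},{"x":0,"y":0,"z":0.7,"spin":0.112,"grip":0.28},{"x":0,"y":0,"z":0.7,"spin":0.112,"grip":0.28},{"x":0,"y":0,"z":0.7,"spin":0.112,"grip":0.28},{"x":0,"y":0,"z":0.7,"spin":0.112,"grip":0.28},{"x":0,"y":0,"z":0.7,"spin":0.112,"grip":0.28},{"x":0,"y":0,"z":0,"spin":0,"grip":0.28}]' 20
python3 go.py 418.3 -261.2 6 0.22
```

```text
clock: 19.93
eef_pos: [413.3, -259.6, 81.3]
tcp_rot: [-3.139, 0.003, 0.217]
contact_force: [-0.3, 0.1, 0.4]
opening: 0.718
grasp_force: 0.0
clk 19.9 tcp [ 413.3 -259.6   81.3] yaw 0.217 roll/pitch [-3.139e+00  3.000e-03] open 0.718 F [-0.3  0.1  0.4] g 0
shift cm x 0.45 y 0.26 z 7.53  dist 7.5 spin -0.003
```

```bash
python3 -m jog '[{"x":0.4,"y":0.26,"z":0.5,"spin":0,"grip":0.28},{"x":0,"y":0,"z":2,"spin":0,"grip":0.28},{"x":0,"y":0,"z":2.4,"spin":0,"grip":0.28},{"x":0,"y":0,"z":2,"spin":0,"grip":0.28},{"x":0,"y":0,"z":0,"spin":0,"grip":0.28},{"x":0,"y":0,"z":0,"spin":0,"grip":0.28}]' 20
python3 go.py 418.3 -261.2 6 0.22
python3 -m jog '[{"x":0,"y":0,"z":0,"spin":0,"grip":1},{"x":0,"y":0,"z":0,"spin":0,"grip":1},{"x":0,"y":0,"z":0,"spin":0,"grip":1},{"x":0,"y":0,"z":0,"spin":0,"grip":1},{"x":0,"y":0,"z":0,"spin":0,"grip":1},{"x":0,"y":0,"z":0,"spin":0,"grip":1}]' 20
python3 go.py 418.3 -261.2 6 0.22
python3 -m jog '[{"x":0,"y":0,"z":0,"spin":0,"grip":0.28},{"x":0,"y":0,"z":0,"spin":0,"grip":0.28},{"x":0,"y":0,"z":0,"spin":0,"grip":0.28},{"x":0,"y":0,"z":0,"spin":0,"grip":0.28}]' 20
python3 -m jog '[{"x":0,"y":0,"z":0,"spin":-0.121,"grip":0.28},{"x":0,"y":0,"z":0,"spin":-0.121,"grip":0.28},{"x":0,"y":0,"z":0,"spin":-0.121,"grip":0.28},{"x":0,"y":0,"z":0,"spin":-0.121,"grip":0.28},{"x":0,"y":0,"z":0,"spin":-0.121,"grip":0.28},{"x":0,"y":0,"z":0,"spin":-0.121,"grip":0.28},{"x":0,"y":0,"z":0,"spin":-0.121,"grip":0.28},{"x":0,"y":0,"z":0,"spin":-0.121,"grip":0.28},{"x":0,"y":0,"z":0,"spin":-0.121,"grip":0.28},{"x":0,"y":0,"z":0,"spin":-0.121,"grip":0.28},{"x":0,"y":0,"z":0,"spin":-0.121,"grip":0.28},{"x":0,"y":0,"z":0,"spin":-0.121,"grip":0.28},{"x":0,"y":0,"z":0,"spin":-0.121,"grip":0.28},{"x":0,"y":0,"z":0,"spin":0,"grip":0.28}]' 20
python3 go.py 418.3 -261.2 6 1.79
```

```text
clock: 20.43
eef_pos: [418.8, -261.8, 13.6]
tcp_rot: [-3.14, 0.002, 0.224]
contact_force: [1.0, 0.1, 0.8]
opening: 0.719
grasp_force: 0.0
clk 20.4 tcp [ 418.8 -261.8   13.6] yaw 0.224 roll/pitch [-3.14e+00  2.00e-03] open 0.719 F [1.  0.1 0.8] g 0
shift cm x -0.04 y -0.07 z 0.76  dist 0.8 spin 0.004
clock: 20.93
eef_pos: [420.1, -262.7, 15.2]
tcp_rot: [3.14, -0.001, 0.222]
contact_force: [-0.9, 0.6, 7.6]
opening: 0.554
grasp_force: 21.5
clk 20.9 tcp [ 420.1 -262.7   15.2] yaw 0.222 roll/pitch [ 3.14e+00 -1.00e-03] open 0.554 F [-0.9  0.6  7.6] g 22
shift cm x -0.14 y -0.18 z 0.92  dist 1.0 spin 0.002
clock: 21.27
eef_pos: [419.3, -262.2, 14.3]
tcp_rot: [-3.142, 0.0, 0.222]
contact_force: [0.5, -0.1, -0.6]
opening: 0.717
grasp_force: 0.0
clock: 22.43
eef_pos: [419.3, -262.2, 14.2]
tcp_rot: [-3.141, -0.0, 1.8]
contact_force: [-0.5, -0.2, -0.3]
opening: 0.713
grasp_force: 0.0
clk 22.4 tcp [ 419.3 -262.2   14.2] yaw 1.800 roll/pitch [-3.141 -0.   ] open 0.713 F [-0.5 -0.2 -0.3] g 0
shift cm x 0.12 y -0.07 z 0.82  dist 0.8 spin 0.010
```

```bash
python3 -m jog '[{"x":-0.05,"y":-0.2,"z":0.7,"spin":0.01,"grip":0.28},{"x":0,"y":0,"z":0,"spin":0,"grip":0.28},{"x":0,"y":0,"z":0,"spin":0,"grip":1},{"x":0,"y":0,"z":0,"spin":0,"grip":1},{"x":0,"y":0,"z":0,"spin":0,"grip":1},{"x":0,"y":0,"z":0,"spin":0,"grip":1},{"x":0,"y":0,"z":0,"spin":0,"grip":1},{"x":0,"y":0,"z":0,"spin":0,"grip":1},{"x":0,"y":0,"z":0,"spin":0,"grip":1},{"x":0,"y":0,"z":0,"spin":0,"grip":1}]' 50
python3 go.py 420.1 -262.7 10 1.565
python3 -m jog '[{"x":0,"y":0,"z":-1,"spin":0,"grip":1},{"x":0,"y":0,"z":-3,"spin":0,"grip":1},{"x":0,"y":0,"z":-3.5,"spin":0,"grip":1},{"x":0,"y":0,"z":-3.5,"spin":0,"grip":1},{"x":0,"y":0,"z":-3.5,"spin":0,"grip":1},{"x":0,"y":0,"z":-2,"spin":0.113,"grip":1},{"x":0,"y":0,"z":0,"spin":0.112,"grip":1},{"x":0,"y":0,"z":0,"spin":0,"grip":1}]' 50
python3 go.py 617.3 -136.4 160 1.565
```

```text
clock: 23.27
eef_pos: [417.5, -263.2, 7.3]
tcp_rot: [-3.142, 0.0, 1.785]
contact_force: [0.5, 0.1, -1.3]
opening: 0.483
grasp_force: 50.4
clk 23.3 tcp [ 417.5 -263.2    7.3] yaw 1.785 roll/pitch [-3.142  0.   ] open 0.483 F [ 0.5  0.1 -1.3] g 50
shift cm x -0.01 y 0.26 z -0.27  dist 0.4 spin 0.220
clock: 23.93
eef_pos: [418.3, -263.7, 174.6]
tcp_rot: [3.138, 0.002, 1.555]
contact_force: [-0.3, -0.0, -0.9]
opening: 0.48
grasp_force: 50.9
clk 23.9 tcp [ 418.3 -263.7  174.6] yaw 1.555 roll/pitch [3.138e+00 2.000e-03] open 0.480 F [-0.3 -0.  -0.9] g 51
shift cm x 13.05 y 19.69 z 1.46  dist 23.7 spin -0.010
```

```bash
python3 -m jog '[{"x":1.865,"y":2.81,"z":0,"spin":-0.01,"grip":1},{"x":1.865,"y":2.81,"z":0,"spin":0,"grip":1},{"x":1.865,"y":2.81,"z":0,"spin":0,"grip":1},{"x":1.865,"y":2.81,"z":0,"spin":0,"grip":1},{"x":1.865,"y":2.81,"z":0,"spin":0,"grip":1},{"x":1.865,"y":2.81,"z":0,"spin":0,"grip":1},{"x":1.865,"y":2.81,"z":0,"spin":0,"grip":1},{"x":0,"y":0,"z":1,"spin":0,"grip":1},{"x":0,"y":0,"z":1,"spin":0,"grip":1},{"x":0,"y":0,"z":0,"spin":0,"grip":1},{"x":0,"y":0,"z":0,"spin":0,"grip":1}]'
python3 go.py 617.3 -136.4 140 1.565
```

```text
clock: 24.85
eef_pos: [612.5, -133.4, 150.8]
tcp_rot: [-3.138, -0.001, 1.571]
contact_force: [-0.9, -0.3, -1.8]
opening: 0.479
grasp_force: 51.0
clk 24.9 tcp [ 612.5 -133.4  150.8] yaw 1.571 roll/pitch [-3.138e+00 -1.000e-03] open 0.479 F [-0.9 -0.3 -1.8] g 51
shift cm x -0.30 y 0.48 z 1.08  dist 1.2 spin 0.006
```

```bash
python3 -m jog '[{"x":-0.3,"y":0.35,"z":0.8,"spin":0.006,"grip":1},{"x":0,"y":0,"z":0,"spin":0,"grip":1},{"x":0,"y":0,"z":0,"spin":0,"grip":1},{"x":0,"y":0,"z":0,"spin":0,"grip":1}]'
python3 go.py 617.3 -136.4 125 1.565
```

```text
clock: 25.18
eef_pos: [617.9, -136.6, 144.5]
tcp_rot: [3.141, 0.0, 1.563]
contact_force: [0.3, 0.8, -1.0]
opening: 0.481
grasp_force: 51.1
clk 25.2 tcp [ 617.9 -136.6  144.5] yaw 1.563 roll/pitch [3.141 0.   ] open 0.481 F [ 0.3  0.8 -1. ] g 51
shift cm x 0.02 y -0.06 z 1.95  dist 2.0 spin -0.002
```

```bash
python3 -m jog '[{"x":0.02,"y":-0.05,"z":0.7,"spin":0,"grip":1},{"x":0,"y":0,"z":0.7,"spin":0,"grip":1},{"x":0,"y":0,"z":0.5,"spin":0,"grip":1},{"x":0,"y":0,"z":0,"spin":0,"grip":1},{"x":0,"y":0,"z":0,"spin":0,"grip":1}]'
python3 go.py 617.3 -136.4 117.3 1.565
python3 -m jog '[{"x":0,"y":0,"z":0.3,"spin":0,"grip":1},{"x":0,"y":0,"z":0.3,"spin":0,"grip":1},{"x":0,"y":0,"z":0,"spin":0,"grip":1},{"x":0,"y":0,"z":0,"spin":0,"grip":1}]'
python3 go.py 617.3 -136.4 117.3 1.565
```

```text
clock: 25.6
eef_pos: [617.1, -135.8, 124.6]
tcp_rot: [-3.14, -0.0, 1.564]
contact_force: [-0.3, -0.3, -0.5]
opening: 0.478
grasp_force: 51.1
clk 25.6 tcp [ 617.1 -135.8  124.6] yaw 1.564 roll/pitch [-3.14 -0.  ] open 0.478 F [-0.3 -0.3 -0.5] g 51
shift cm x -0.06 y 0.02 z 0.73  dist 0.7 spin -0.001
clock: 25.93
eef_pos: [617.5, -135.9, 119.1]
tcp_rot: [-3.141, -0.0, 1.564]
contact_force: [0.2, -0.9, -1.3]
opening: 0.479
grasp_force: 51.1
clk 25.9 tcp [ 617.5 -135.9  119.1] yaw 1.564 roll/pitch [-3.141 -0.   ] open 0.479 F [ 0.2 -0.9 -1.3] g 51
shift cm x -0.05 y -0.02 z 0.18  dist 0.2 spin -0.001
```

```bash
python3 -m jog '[{"x":0,"y":0,"z":0.3,"spin":0,"grip":1},{"x":0,"y":0,"z":0,"spin":0,"grip":1}]'
python3 go.py 617.3 -136.4 117.3 1.565
python3 -m jog '[{"x":0,"y":0,"z":0,"spin":0,"grip":0},{"x":0,"y":0,"z":0,"spin":0,"grip":0},{"x":0,"y":0,"z":0,"spin":0,"grip":0},{"x":0,"y":0,"z":0,"spin":0,"grip":0},{"x":0,"y":0,"z":0,"spin":0,"grip":0},{"x":0,"y":0,"z":-1,"spin":0,"grip":0},{"x":0,"y":0,"z":-2.5,"spin":0,"grip":0},{"x":0,"y":0,"z":-3,"spin":0,"grip":0},{"x":0,"y":0,"z":-2,"spin":0,"grip":0},{"x":0,"y":0,"z":0,"spin":0,"grip":0}]'
python3 go.py 401.6 261.4 75 0.10
```

```text
clock: 26.1
eef_pos: [618.3, -136.1, 117.3]
tcp_rot: [3.14, 0.0, 1.564]
contact_force: [1.2, -1.7, 5.2]
opening: 0.478
grasp_force: 51.6
clk 26.1 tcp [ 618.3 -136.1  117.3] yaw 1.564 roll/pitch [3.14 0.  ] open 0.478 F [ 1.2 -1.7  5.2] g 52
shift cm x -0.03 y -0.10 z -0.00  dist 0.1 spin -0.001
clock: 26.93
eef_pos: [620.2, -136.5, 206.9]
tcp_rot: [3.134, 0.002, 1.564]
contact_force: [0.4, -0.6, 0.8]
opening: 1.001
grasp_force: 0.0
clk 26.9 tcp [ 620.2 -136.5  206.9] yaw 1.564 roll/pitch [3.134e+00 2.000e-03] open 1.001 F [ 0.4 -0.6  0.8] g 0
shift cm x 39.63 y -22.14 z 13.19  dist 47.3 spin 1.464
```

```bash
python3 -m jog '[{"x":3.05,"y":-1.7,"z":0,"spin":0,"grip":0},{"x":3.05,"y":-1.7,"z":0,"spin":0,"grip":0},{"x":3.05,"y":-1.7,"z":0,"spin":0,"grip":0},{"x":3.05,"y":-1.7,"z":0,"spin":0,"grip":0},{"x":3.05,"y":-1.7,"z":0,"spin":0,"grip":0},{"x":3.05,"y":-1.7,"z":0,"spin":0,"grip":0},{"x":3.05,"y":-1.7,"z":0,"spin":0,"grip":0.28},{"x":3.05,"y":-1.7,"z":0,"spin":0,"grip":0.28},{"x":3.05,"y":-1.7,"z":0,"spin":0,"grip":0.28},{"x":3.05,"y":-1.7,"z":0,"spin":0,"grip":0.28},{"x":3.05,"y":-1.7,"z":0,"spin":0,"grip":0.28},{"x":3.05,"y":-1.7,"z":0,"spin":0,"grip":0.28},{"x":3.05,"y":-1.7,"z":0,"spin":0,"grip":0.28}]' 20
python3 -m jog '[{"x":0,"y":0,"z":0.9,"spin":0.1125,"grip":0.28},{"x":0,"y":0,"z":0.9,"spin":0.1125,"grip":0.28},{"x":0,"y":0,"z":0.9,"spin":0.1125,"grip":0.28},{"x":0,"y":0,"z":0.9,"spin":0.1125,"grip":0.28},{"x":0,"y":0,"z":0.9,"spin":0.1125,"grip":0.28},{"x":0,"y":0,"z":0.9,"spin":0.1125,"grip":0.28},{"x":0,"y":0,"z":0.9,"spin":0.1125,"grip":0.28},{"x":0,"y":0,"z":0.9,"spin":0.1125,"grip":0.28},{"x":0,"y":0,"z":0.9,"spin":0.1125,"grip":0.28},{"x":0,"y":0,"z":0.9,"spin":0.1125,"grip":0.28},{"x":0,"y":0,"z":0.9,"spin":0.1125,"grip":0.28},{"x":0,"y":0,"z":0.9,"spin":0.1125,"grip":0.28},{"x":0,"y":0,"z":0.9,"spin":0.1125,"grip":0.28},{"x":0,"y":0,"z":0,"spin":0,"grip":0.28},{"x":0,"y":0,"z":0,"spin":0,"grip":0.28}]' 20
python3 go.py 401.6 261.4 6 0.10
```

```text
clock: 28.02
eef_pos: [398.1, 263.4, 201.5]
tcp_rot: [3.141, -0.0, 1.564]
contact_force: [0.2, 0.5, -0.0]
opening: 0.718
grasp_force: 0.0
clock: 29.27
eef_pos: [399.0, 261.9, 84.1]
tcp_rot: [3.141, 0.001, 0.105]
contact_force: [-0.4, 0.0, -0.3]
opening: 0.721
grasp_force: 0.0
clk 29.3 tcp [399.  261.9  84.1] yaw 0.105 roll/pitch [3.141e+00 1.000e-03] open 0.721 F [-0.4  0.  -0.3] g 0
shift cm x 0.26 y 0.08 z 7.81  dist 7.8 spin 0.005
```

```bash
python3 -m jog '[{"x":0.26,"y":0.08,"z":1,"spin":0,"grip":0.28},{"x":0,"y":0,"z":2.2,"spin":0,"grip":0.28},{"x":0,"y":0,"z":2.4,"spin":0,"grip":0.28},{"x":0,"y":0,"z":2.1,"spin":0,"grip":0.28},{"x":0,"y":0,"z":0,"spin":0,"grip":0.28},{"x":0,"y":0,"z":0,"spin":0,"grip":0.28}]' 20
python3 go.py 401.6 261.4 6 0.1
python3 -m jog '[{"x":0,"y":0,"z":0,"spin":0,"grip":1},{"x":0,"y":0,"z":0,"spin":0,"grip":1},{"x":0,"y":0,"z":0,"spin":0,"grip":1},{"x":0,"y":0,"z":0,"spin":0,"grip":1},{"x":0,"y":0,"z":0,"spin":0,"grip":1},{"x":0,"y":0,"z":0,"spin":0,"grip":1},{"x":0,"y":0,"z":0,"spin":0,"grip":1}]' 20
python3 go.py 401.6 261.4 6 0.1
python3 -m jog '[{"x":0,"y":0,"z":0,"spin":0,"grip":0.28},{"x":0,"y":0,"z":0,"spin":0,"grip":0.28},{"x":0,"y":0,"z":0,"spin":0,"grip":0.28},{"x":0,"y":0,"z":0,"spin":0,"grip":0.28},{"x":0,"y":0,"z":0,"spin":0,"grip":0.28}]' 20
python3 -m jog '[{"x":0,"y":0,"z":0,"spin":-0.121,"grip":0.28},{"x":0,"y":0,"z":0,"spin":-0.121,"grip":0.28},{"x":0,"y":0,"z":0,"spin":-0.121,"grip":0.28},{"x":0,"y":0,"z":0,"spin":-0.121,"grip":0.28},{"x":0,"y":0,"z":0,"spin":-0.121,"grip":0.28},{"x":0,"y":0,"z":0,"spin":-0.121,"grip":0.28},{"x":0,"y":0,"z":0,"spin":-0.121,"grip":0.28},{"x":0,"y":0,"z":0,"spin":-0.121,"grip":0.28},{"x":0,"y":0,"z":0,"spin":-0.121,"grip":0.28},{"x":0,"y":0,"z":0,"spin":-0.121,"grip":0.28},{"x":0,"y":0,"z":0,"spin":-0.121,"grip":0.28},{"x":0,"y":0,"z":0,"spin":-0.121,"grip":0.28},{"x":0,"y":0,"z":0,"spin":-0.121,"grip":0.28},{"x":0,"y":0,"z":0,"spin":0,"grip":0.28}]' 20
python3 go.py 401.6 261.4 6 1.67
```

```text
clock: 29.77
eef_pos: [401.5, 261.2, 6.7]
tcp_rot: [3.141, 0.002, 0.103]
contact_force: [0.1, 0.5, 0.3]
opening: 0.723
grasp_force: 0.0
clk 29.8 tcp [401.5 261.2   6.7] yaw 0.103 roll/pitch [3.141e+00 2.000e-03] open 0.723 F [0.1 0.5 0.3] g 0
shift cm x 0.01 y -0.02 z 0.07  dist 0.1 spin 0.003
clock: 30.35
eef_pos: [402.9, 262.1, 8.5]
tcp_rot: [-3.141, -0.002, 0.102]
contact_force: [-0.7, -1.3, 8.9]
opening: 0.457
grasp_force: 20.7
clk 30.4 tcp [402.9 262.1   8.5] yaw 0.102 roll/pitch [-3.141e+00 -2.000e-03] open 0.457 F [-0.7 -1.3  8.9] g 21
shift cm x -0.14 y 0.06 z 0.25  dist 0.3 spin 0.002
clock: 30.77
eef_pos: [402.0, 261.6, 7.3]
tcp_rot: [-3.142, -0.0, 0.101]
contact_force: [-0.2, -0.4, -0.6]
opening: 0.718
grasp_force: 0.0
clock: 31.93
eef_pos: [401.9, 261.6, 7.2]
tcp_rot: [-3.141, 0.0, 1.68]
contact_force: [0.2, 0.4, -0.9]
opening: 0.719
grasp_force: 0.0
clk 31.9 tcp [401.9 261.6   7.2] yaw 1.680 roll/pitch [-3.141  0.   ] open 0.719 F [ 0.2  0.4 -0.9] g 0
shift cm x -0.01 y -0.03 z 0.12  dist 0.1 spin 0.010
```

```bash
python3 -m jog '[{"x":0,"y":-0.2,"z":0.1,"spin":0.01,"grip":0.28},{"x":0,"y":0,"z":0,"spin":0,"grip":0.28},{"x":0,"y":0,"z":0,"spin":0,"grip":1},{"x":0,"y":0,"z":0,"spin":0,"grip":1},{"x":0,"y":0,"z":0,"spin":0,"grip":1},{"x":0,"y":0,"z":0,"spin":0,"grip":1},{"x":0,"y":0,"z":0,"spin":0,"grip":1},{"x":0,"y":0,"z":0,"spin":0,"grip":1},{"x":0,"y":0,"z":0,"spin":0,"grip":1},{"x":0,"y":0,"z":0,"spin":0,"grip":1},{"x":0,"y":0,"z":0,"spin":0,"grip":1}]' 50
python3 go.py 402.9 262.1 6 1.565
python3 -m jog '[{"x":0,"y":0,"z":-1,"spin":0,"grip":1},{"x":0,"y":0,"z":-3,"spin":0,"grip":1},{"x":0,"y":0,"z":-3.5,"spin":0,"grip":1},{"x":0,"y":0,"z":-3.5,"spin":0,"grip":1},{"x":0,"y":0,"z":-3.5,"spin":0,"grip":1},{"x":0,"y":0,"z":-3.5,"spin":0.055,"grip":1},{"x":0,"y":0,"z":-2,"spin":0.055,"grip":1},{"x":0,"y":0,"z":0,"spin":0,"grip":1}]' 50
python3 go.py 618.7 -136 190 1.565
```

```text
clock: 32.85
eef_pos: [400.1, 261.4, 6.5]
tcp_rot: [3.141, -0.0, 1.664]
contact_force: [-0.3, -0.3, 5.8]
opening: 0.4
grasp_force: 49.8
clk 32.9 tcp [400.1 261.4   6.5] yaw 1.664 roll/pitch [ 3.141 -0.   ] open 0.400 F [-0.3 -0.3  5.8] g 50
shift cm x 0.04 y 0.28 z 0.05  dist 0.3 spin 0.099
clock: 33.52
eef_pos: [402.1, 262.8, 211.4]
tcp_rot: [3.135, -0.005, 1.551]
contact_force: [0.8, 0.3, -0.2]
opening: 0.394
grasp_force: 49.9
clk 33.5 tcp [402.1 262.8 211.4] yaw 1.551 roll/pitch [ 3.135 -0.005] open 0.394 F [ 0.8  0.3 -0.2] g 50
shift cm x -39.44 y 22.45 z 2.14  dist 45.4 spin -0.014
```

```bash
python3 -m jog '[{"x":-3.03,"y":1.7,"z":0,"spin":-0.014,"grip":1},{"x":-3.03,"y":1.7,"z":0,"spin":0,"grip":1},{"x":-3.03,"y":1.7,"z":0,"spin":0,"grip":1},{"x":-3.03,"y":1.7,"z":0,"spin":0,"grip":1},{"x":-3.03,"y":1.7,"z":0,"spin":0,"grip":1},{"x":-3.03,"y":1.7,"z":0,"spin":0,"grip":1},{"x":-3.03,"y":1.7,"z":0,"spin":0,"grip":1},{"x":-3.03,"y":1.7,"z":0,"spin":0,"grip":1},{"x":-3.03,"y":1.7,"z":0,"spin":0,"grip":1},{"x":-3.03,"y":1.7,"z":0,"spin":0,"grip":1},{"x":-3.03,"y":1.7,"z":0,"spin":0,"grip":1},{"x":-3.03,"y":1.7,"z":0,"spin":0,"grip":1},{"x":-3.03,"y":1.7,"z":0,"spin":0,"grip":1},{"x":0,"y":0,"z":0,"spin":0,"grip":1},{"x":0,"y":0,"z":0,"spin":0,"grip":1},{"x":0,"y":0,"z":0,"spin":0,"grip":1}]'
python3 go.py 618.7 -136.4 185 1.565
```

```text
clock: 34.85
eef_pos: [618.5, -132.9, 205.2]
tcp_rot: [-3.139, -0.001, 1.568]
contact_force: [-0.2, 0.8, -0.3]
opening: 0.398
grasp_force: 49.9
clk 34.9 tcp [ 618.5 -132.9  205.2] yaw 1.568 roll/pitch [-3.139e+00 -1.000e-03] open 0.398 F [-0.2  0.8 -0.3] g 50
shift cm x -0.35 y 0.02 z 2.02  dist 2.1 spin 0.003
```

```bash
python3 -m jog '[{"x":-0.35,"y":0,"z":0.8,"spin":0.003,"grip":1},{"x":0,"y":0,"z":1,"spin":0,"grip":1},{"x":0,"y":0,"z":0,"spin":0,"grip":1},{"x":0,"y":0,"z":0,"spin":0,"grip":1},{"x":0,"y":0,"z":0,"spin":0,"grip":1}]'
python3 go.py 618.7 -136.4 168 1.565
```

```text
clock: 35.27
eef_pos: [619.4, -136.3, 188.1]
tcp_rot: [-3.141, -0.0, 1.566]
contact_force: [0.8, -0.9, -0.8]
opening: 0.4
grasp_force: 49.9
clk 35.3 tcp [ 619.4 -136.3  188.1] yaw 1.566 roll/pitch [-3.141 -0.   ] open 0.400 F [ 0.8 -0.9 -0.8] g 50
shift cm x -0.01 y -0.07 z 2.01  dist 2.0 spin 0.001
```

```bash
python3 -m jog '[{"x":0,"y":-0.07,"z":0.7,"spin":0,"grip":1},{"x":0,"y":0,"z":0.8,"spin":0,"grip":1},{"x":0,"y":0,"z":0.6,"spin":0,"grip":1},{"x":0,"y":0,"z":0,"spin":0,"grip":1},{"x":0,"y":0,"z":0,"spin":0,"grip":1}]'
python3 go.py 618.7 -136.4 158.5 1.565
python3 -m jog '[{"x":0,"y":0,"z":0.3,"spin":0,"grip":1},{"x":0,"y":0,"z":0.3,"spin":0,"grip":1},{"x":0,"y":0,"z":0,"spin":0,"grip":1},{"x":0,"y":0,"z":0,"spin":0,"grip":1}]'
python3 go.py 618.7 -136.4 158.5 1.565
```

```text
clock: 35.68
eef_pos: [618.5, -136.7, 166.5]
tcp_rot: [-3.14, -0.0, 1.565]
contact_force: [0.1, 0.4, 0.2]
opening: 0.401
grasp_force: 49.9
clk 35.7 tcp [ 618.5 -136.7  166.5] yaw 1.565 roll/pitch [-3.14 -0.  ] open 0.401 F [0.1 0.4 0.2] g 50
shift cm x 0.03 y 0.02 z 0.80  dist 0.8 spin 0.000
clock: 36.02
eef_pos: [618.8, -136.8, 161.1]
tcp_rot: [-3.141, -0.0, 1.565]
contact_force: [0.1, -0.0, -1.0]
opening: 0.401
grasp_force: 49.9
clk 36.0 tcp [ 618.8 -136.8  161.1] yaw 1.565 roll/pitch [-3.141 -0.   ] open 0.401 F [ 0.1 -0.  -1. ] g 50
shift cm x 0.04 y -0.01 z 0.26  dist 0.3 spin 0.000
```

```bash
python3 -m jog '[{"x":0,"y":0,"z":0.2,"spin":0,"grip":1},{"x":0,"y":0,"z":0.15,"spin":0,"grip":1},{"x":0,"y":0,"z":0,"spin":0,"grip":1}]'
python3 go.py 618.7 -136.4 158.5 1.565
python3 -m jog '[{"x":0,"y":0,"z":0,"spin":0,"grip":0},{"x":0,"y":0,"z":0,"spin":0,"grip":0},{"x":0,"y":0,"z":0,"spin":0,"grip":0},{"x":0,"y":0,"z":0,"spin":0,"grip":0},{"x":0,"y":0,"z":0,"spin":0,"grip":0},{"x":0,"y":0,"z":-1,"spin":0,"grip":0},{"x":0,"y":0,"z":-2.5,"spin":0,"grip":0},{"x":0,"y":0,"z":-3,"spin":0,"grip":0},{"x":0,"y":0,"z":-3,"spin":0,"grip":0},{"x":3,"y":-2,"z":0,"spin":0,"grip":0},{"x":3,"y":-2,"z":0,"spin":0,"grip":0},{"x":3,"y":-2,"z":0,"spin":0,"grip":0},{"x":3,"y":-2,"z":0,"spin":0,"grip":0},{"x":3,"y":-2,"z":0,"spin":0,"grip":0},{"x":3,"y":-2,"z":0,"spin":0,"grip":0},{"x":3,"y":-2,"z":0,"spin":0,"grip":0},{"x":3,"y":-2,"z":0,"spin":0,"grip":0},{"x":3,"y":-2,"z":0,"spin":0,"grip":0},{"x":3,"y":-2,"z":0,"spin":0,"grip":0}]'
python3 - <<'E'
from rig import *
import cv2,numpy as np
a=grab_frame("scene")["pixels"][95:265,140:280]
b=grab_frame("top")["pixels"][80:250,270:410]
cv2.imwrite("pics/fin.png",cv2.resize(np.hstack([a,b]),None,fx=2.8,fy=2.8,interpolation=cv2.INTER_CUBIC))
E
```

```text
clock: 36.27
eef_pos: [619.3, -136.9, 158.5]
tcp_rot: [3.141, 0.0, 1.565]
contact_force: [-1.8, 1.3, 5.3]
opening: 0.395
grasp_force: 50.5
clk 36.3 tcp [ 619.3 -136.9  158.5] yaw 1.565 roll/pitch [3.141 0.   ] open 0.395 F [-1.8  1.3  5.3] g 50
shift cm x 0.05 y -0.06 z 0.00  dist 0.1 spin 0.000
clock: 37.85
eef_pos: [419.5, 165.5, 253.7]
tcp_rot: [3.14, -0.0, 1.565]
contact_force: [0.6, 0.7, -0.5]
opening: 1.0
grasp_force: 0.0
```

View pics/fin.png

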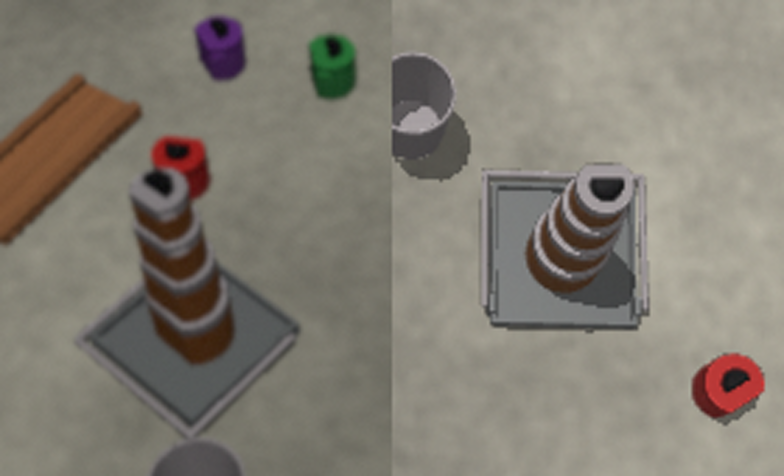

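All four jars stand flush and upright. The smallest lid is at (158,190) in the scene half and (605,188) in the top half, with its flat toward +x, and the last contact height matched the expected seating height. Handing in.

```bash
python3 -c "
from rig import *
print(sign_off())"
```

```text
the job is handed in; nothing more can be done
None
```

The four jars are stacked on the caddy from largest to smallest, each fully home with its flat facing the same way as the key's, and the job was handed in at about 38 s of the 115 s allowed; no verdict was returned.

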